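# Find the heavy sample tin in the transit rack and hold it up

## Task

Three look-alike closed tins are locked under the slotted top plate of the rack, and one is clearly heavier than the other two. Slide each tin by its knob out along its slot into the rack's open front bay, feel by lifting which is the heaviest, and finish while still holding that one up by its knob, upright and still, its underside at least 15 cm above the worktop; the other two are left standing in the front bay, fully out from under the plate. Knock nothing over and leave the weight, the dropper bottle and the calculator alone.

Things in the scene. Friction and masses are not known exactly. Their poses are not given: they have to be found in the camera images.
- tin_k_mid (a point): centre of the body of one of three look-alike closed steel tins (only lifting tells the heavy one): upright cylinder 56 mm across, 66 mm tall (lid 33 mm above this point, underside 33 below); on the lid an 18 mm stem and a black knob 26 mm across, 34 mm tall: its underside 57, middle 74, top 91 mm above this point. z up. Two tins weigh 0.28-0.42 kg, one 0.67-0.82 kg.
- tin_m_mid (a point): centre of the body of one of three look-alike closed steel tins (only lifting tells the heavy one): upright cylinder 56 mm across, 66 mm tall (lid 33 mm above this point, underside 33 below); on the lid an 18 mm stem and a black knob 26 mm across, 34 mm tall: its underside 57, middle 74, top 91 mm above this point. z up. Two tins weigh 0.28-0.42 kg, one 0.67-0.82 kg.
- tin_r_mid (a point): centre of the body of one of three look-alike closed steel tins (only lifting tells the heavy one): upright cylinder 56 mm across, 66 mm tall (lid 33 mm above this point, underside 33 below); on the lid an 18 mm stem and a black knob 26 mm across, 34 mm tall: its underside 57, middle 74, top 91 mm above this point. z up. Two tins weigh 0.28-0.42 kg, one 0.67-0.82 kg.
- rack: grey metal rack fixed on the worktop, 166 mm deep (x), 276 wide (y), yawed. Origin: centre of its underside; x points to its closed back, z up. Three lanes along x at y = -84, 0, +84 mm, one tin in each, standing on a floor at z = 6 mm. Its back half is roofed by a slotted plate (see plate_edge), its front half is an open bay (see bay); at the start the tins' axes are at x = 34 to 42 mm.
- plate_edge (a point): middle of the front edge of the rack's top plate, on its upper face (rack x = -2, z = 87 mm). The plate is 6 mm thick, 9 mm above the tins' lids (a tin dragged on the floor may tilt and jam under it: ease it up 4 mm and carry it). Over each lane is a slot 28 mm wide, open to the front, ending at rack x = 60 mm; stems pass through it, knobs are above. Screw heads rise 3 mm.
- bay (a point): centre of the floor of the rack's open front bay (rack x = -41, y = 0, z = 6 mm). The bay runs from 38 mm in front of this point (a lip, top 16 mm above the worktop, also at both ends) to the plate's edge 39 mm behind it; nothing above. A tin whose axis is at rack x = -41 mm stands midway, 11 mm clear of the plate.
- weight_200: bystander: brass-coloured calibration weight with a knob, 33 mm across, 50 mm tall; origin under its centre
- dropper: bystander: small brown dropper bottle, 33 mm across, 102 mm tall; origin under its centre
- calculator: bystander: pocket calculator lying flat, 139x82x15 mm; origin under its centre
Mind the look-alikes: they are no part of the job. Leave any purple look-alike of the part that bears tin_m_mid alone.

How it is judged:
At the end, for the whole second after the job is handed in: The heaviest tin is held up in the fingers, upright within 20 degrees, still, its underside over 14 cm above the worktop, touching nothing else; the two light tins (each under 5.4 N on the rack) stand released and upright in the front bay, out from under the plate to within 4 mm ((((height (world z) of tin_k_mid above 0.173 m and angle between tin_k_mid's own z axis and vertical below 0.35 rad and contact force between the fingers and tin_k above 1.5 N and contact force between tin_k and rack below 0.1 N and linear speed of tin_k below 0.05 m/s and contact force between tin_k and tin_m below 0.1 N and contact force between tin_k and tin_r below 0.1 N) and (x of tin_m_mid in the frame of rack between -0.062 and -0.026 m and y of tin_m_mid in the frame of rack between -0.12 and 0.12 m and height (world z) of tin_m_mid below 0.046 m and angle between tin_m_mid's own z axis and vertical below 0.08 rad and linear speed of tin_m below 0.03 m/s and contact force between the fingers and tin_m below 0.1 N and contact force between tin_m and rack between 1.5 and 5.4 N) and (x of tin_r_mid in the frame of rack between -0.062 and -0.026 m and y of tin_r_mid in the frame of rack between -0.12 and 0.12 m and height (world z) of tin_r_mid below 0.046 m and angle between tin_r_mid's own z axis and vertical below 0.08 rad and linear speed of tin_r below 0.03 m/s and contact force between the fingers and tin_r below 0.1 N and contact force between tin_r and rack between 1.5 and 5.4 N)) or ((height (world z) of tin_m_mid above 0.173 m and angle between tin_m_mid's own z axis and vertical below 0.35 rad and contact force between the fingers and tin_m above 1.5 N and contact force between tin_m and rack below 0.1 N and linear speed of tin_m below 0.05 m/s and contact force between tin_m and tin_k below 0.1 N and contact force between tin_m and tin_r below 0.1 N) and (x of tin_k_mid in the frame of rack between -0.062 and -0.026 m and y of tin_k_mid in the frame of rack between -0.12 and 0.12 m and height (world z) of tin_k_mid below 0.046 m and angle between tin_k_mid's own z axis and vertical below 0.08 rad and linear speed of tin_k below 0.03 m/s and contact force between the fingers and tin_k below 0.1 N and contact force between tin_k and rack between 1.5 and 5.4 N) and (x of tin_r_mid in the frame of rack between -0.062 and -0.026 m and y of tin_r_mid in the frame of rack between -0.12 and 0.12 m and height (world z) of tin_r_mid below 0.046 m and angle between tin_r_mid's own z axis and vertical below 0.08 rad and linear speed of tin_r below 0.03 m/s and contact force between the fingers and tin_r below 0.1 N and contact force between tin_r and rack between 1.5 and 5.4 N)) or ((height (world z) of tin_r_mid above 0.173 m and angle between tin_r_mid's own z axis and vertical below 0.35 rad and contact force between the fingers and tin_r above 1.5 N and contact force between tin_r and rack below 0.1 N and linear speed of tin_r below 0.05 m/s and contact force between tin_r and tin_k below 0.1 N and contact force between tin_r and tin_m below 0.1 N) and (x of tin_k_mid in the frame of rack between -0.062 and -0.026 m and y of tin_k_mid in the frame of rack between -0.12 and 0.12 m and height (world z) of tin_k_mid below 0.046 m and angle between tin_k_mid's own z axis and vertical below 0.08 rad and linear speed of tin_k below 0.03 m/s and contact force between the fingers and tin_k below 0.1 N and contact force between tin_k and rack between 1.5 and 5.4 N) and (x of tin_m_mid in the frame of rack between -0.062 and -0.026 m and y of tin_m_mid in the frame of rack between -0.12 and 0.12 m and height (world z) of tin_m_mid below 0.046 m and angle between tin_m_mid's own z axis and vertical below 0.08 rad and linear speed of tin_m below 0.03 m/s and contact force between the fingers and tin_m below 0.1 N and contact force between tin_m and rack between 1.5 and 5.4 N)))); the arm keeps its last pose, push and grip.
It fails at once if a tin is tipped over (angle between any of tin_k_mid, tin_m_mid, tin_r_mid's own z axis and vertical above 0.6 rad).
It fails at once if a bystander is moved more than 3 cm or tipped (distance of any of weight_200, dropper, calculator from where it was at the start of the episode above 0.03 m or angle between any of weight_200, dropper, calculator's own z axis and vertical above 0.5 rad).
It also fails if it takes over 72 s, if anything falls off the work surface, if the arm or the gripper's body presses on something with over 40 N, if the wrist force passes 120 N, or if a joint passes its speed limit or range.

## Robot

A 7-joint arm with a two-finger parallel gripper is mounted at the origin on the work surface; the furniture and walls round the work are solid. World frame = base frame: x ahead of the robot, y to its left, z up, the work surface at z = 0. Lengths are in m, angles in rad, forces in N, time in s.
With the tool pointing down it reaches from about 0.425 to 0.925 m from the base axis. Payload 6.8 kg.
Tool frame: the origin (TCP) lies at the very end of the fingers, on their centre line; the grasp point (between the pads) lies 19 mm behind it; z points along the fingers, x is the direction in which the jaws open and shut, and the axes are right-handed (so a half turn about z gives the same grasp; the last joint's range is limited). The gripper opens to 85 mm and grips with 20 to 120 N. Pads are 22 mm wide; open, the fingers measure 114 mm over their backs; the gripper's body (76 mm by 85 mm) begins 54 mm behind the grasp point. The pads swing forward as they close: fully open they stand 13 mm farther back than shut.
Start: joints at [-1.249, 0.477, 0.022, 1.555, -0.011, 1.109, -0.083], TCP at [0.281, 0.614, 0.231] pointing down, gripper open.
Joint ranges: [-2.96, 2.96], [-0.34, 2.1], [-1.41, 1.46], [0.24, 2.44], [-1.37, 4.51], [0.17, 1.92], [-2.96, 2.96]. Speed limits (rad/s): [2.39, 2.39, 3.14, 3.14, 3.14, 3.14, 3.14].

## Interface

Orientations are given as a rotation vector (axis times angle).
In Python, from bench import * gives the robot as it stands.
- The arm moves only by the tool servo_tool, never from a script. Its argument "increments" is one flat list of numbers, 7 for each row, row after row: the shift along the tool's x, y, z in mm, then the turn, a rotation vector about the tool's x, y, z in rad, then the finger opening in mm, from 0 to 85.4. In form: [tx, ty, tz, wx, wy, wz, fingers, tx, ty, tz, wx, wy, wz, fingers, ...]. A call has exactly 8 rows; each row shifts and turns the commanded pose from where the row before left it, along the tool's axes as they then stand; what a row does not reach is not made up. A row lasts 1/8 s, in which the tool goes at most 62.5 mm and 10.7 degrees, less where a joint would pass 70% of its speed; a pose out of reach is approached as far as the arm can. A call is refused whole if a number of a shift passes 62.5 or a number of a turn 0.188, either way. A call with a gripper value outside its range is refused whole. The fingers move at their own pace and stop on an object; "squeeze" is the grip in N (left out, the last holds). Time passes only in rows, so rows that do not move let the fingers close, or fill a call up. It gives the time, the measured TCP pose, the force and the opening at its end, in the units of the state.
- get_obs(): the state, without advancing time (a new reading comes with each control period).
- grab_frame(name): name is "scene" or "top" or "wrist"; returns (picture, depth): 384x512x3 uint8, red, green, blue; 384x512 float32, m along the optical axis (not along the pixel's ray), 0 where there is no reading.
- calibration(name): a dict with "fx", "fy", "cx", "cy" (pixels), "eye" and "orientation" of the camera in the world; the wrist camera has in their place "T_tool_cam" (4x4, takes a point from camera to tool coordinates, whose origin is the TCP and whose axes are the tool frame's). Camera axes: x right, y up, looking along -z (the intrinsics and any distortion apply to the point x, -y, -z); pixel columns grow to the right and rows downward; lengths in m; the calibration is good to about 2 mm. A picture is of the moment at which its call begins: read the wrist's pose just before it. calibration takes no time and is no camera call.
- hand_in(): hands the job in, once; it reports no verdict.
The state is a dict: "clock": time; "joints": joint angles; "qvel": joint speeds; "tau": joint torques, N m; "tcp_pos": TCP position; "orientation": TCP orientation; "contact_force": force on the tool from outside, world axes, zero at the start; "moment": the same for the moment, N m; "grip_width": finger opening in m.
Only numpy, scipy, OpenCV 4.12 (cv2) and the standard library are available. Lean on these libraries where they do the work, as an engineer would, in place of code of your own. Each camera call takes 0.05 s, during which the arm holds its last target.

## Working session

There is one attempt and no reset: what is moved stays moved. The work goes in short steps, Python scripts to look and compute and a tool call to move; the robot and the scene stay as the last step left them, time stands still between calls to the robot, and variables do not carry over. Pictures are saved under pics/ and viewed, and the job is handed in when it is done.

Besides the shell and the picture viewer there is one more tool, called by a JSON object that holds its "fn" and its "kwargs". servo_tool: Moves the arm, as the interface text tells. Its arguments: {"type":"object","properties":{"increments":{"type":"array","items":{"type":"number"}},"squeeze":{"type":"number"}},"required":["increments"]}

```bash
mkdir -p pics; ls; python3 - <<'E'
from bench import *
import cv2,numpy as np
print(get_obs())
for n in ["scene","top"]:
    p,d=grab_frame(n); cv2.imwrite(f"pics/{n}0.png",p[:,:,::-1]); np.save(f"{n}_d0.npy",d); print(n,calibration(n))
print(calibration("wrist"))
E
```

```text
pics
{'clock': 0.0, 'joints': array([-1.24909013,  0.4777977 ,  0.02236412,  1.5564422 , -0.01150762,
        1.10927507, -0.0830879 ]), 'qvel': array([ 0.00140014, -0.00053983,  0.00028826, -0.00141628,  0.00128978,
       -0.0003177 ,  0.00030607]), 'tau': array([-3.75887266e-04, -5.96450686e+01,  1.60778034e+00, -2.81188899e+01,
        1.24174193e-02,  9.42336774e-03, -1.88299475e-05]), 'tcp_pos': array([0.28105188, 0.61306873, 0.23033169]), 'orientation': array([ 2.64315195e+00,  1.69604029e+00, -2.24717871e-03]), 'contact_force': array([ 0.6706661 ,  0.52753989, -0.16508644]), 'moment': array([ 0.06954634, -0.00377733, -0.04743813]), 'grip_width': 0.08555267131687036}
scene {'fx': 443.8487157856641, 'fy': 443.8487157856641, 'cx': 257.5998664806624, 'cy': 188.81700555110635, 'eye': array([-0.57652107, -0.13237468,  1.171048  ]), 'orientation': array([ 0.605847  , -0.57160707, -1.43219381])}
top {'fx': 433.82318646312547, 'fy': 433.82318646312547, 'cx': 254.72466737556402, 'cy': 187.08668697254208, 'eye': array([ 0.29880992, -0.07049982,  1.46183355]), 'orientation': array([ 0.09171605, -0.10908912, -1.57070342])}
{'fx': 283.0158815355184, 'fy': 283.0158815355184, 'cx': 253.32882516737024, 'cy': 186.78953978497177, 'T_tool_cam': array([[ 9.99999804e-01, -6.26540944e-04,  7.16999396e-06,
        -8.11465765e-05],
       [-5.90281479e-04, -9.45842301e-01, -3.24625927e-01,
        -8.22099140e-02],
       [ 2.10173119e-04,  3.24625859e-01, -9.45842485e-01,
        -1.42839077e-01],
       [ 0.00000000e+00,  0.00000000e+00,  0.00000000e+00,
         1.00000000e+00]])}
```

View pics/scene0.png

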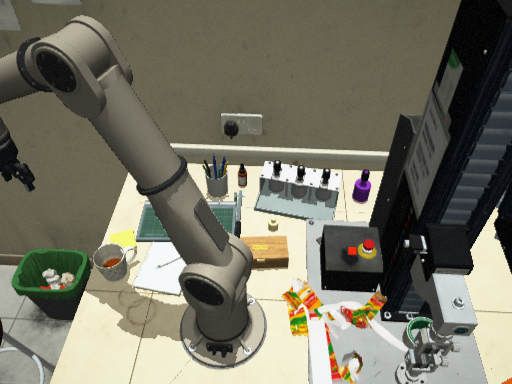

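View pics/top0.png

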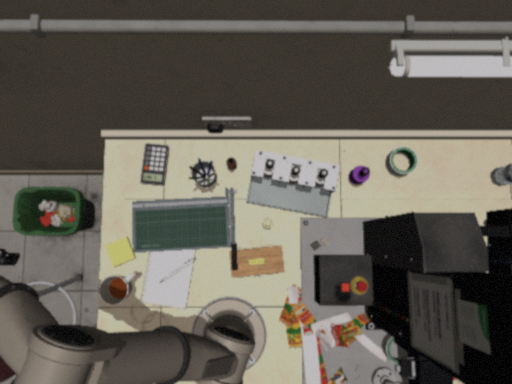

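The scene view shows the grey rack with three black knobs at about (277,168), (300,174) and (324,176). The purple tin at (361,187) is the look-alike, which I leave alone. The top view has the knobs at about (270,160), (295,166) and (322,174), and the purple one at (360,175). Next I locate the knobs in 3D.

```bash
cat > h.py <<'E'
from bench import *
import cv2,numpy as np
from scipy.spatial.transform import Rotation as R
def cloud(cal,d,T=None):
    v,u=np.mgrid[:d.shape[0],:d.shape[1]]
    x=(u-cal['cx'])/cal['fx']*d; y=-(v-cal['cy'])/cal['fy']*d
    P=np.stack([x,y,-d],-1)
    if T is None: return P@R.from_rotvec(cal['orientation']).as_matrix().T+cal['eye']
    return P@T[:3,:3].T+T[:3,3]
def tool():
    o=get_obs(); T=np.eye(4); T[:3,:3]=R.from_rotvec(o['orientation']).as_matrix(); T[:3,3]=o['tcp_pos']; return T,o
def project(cal,P):
    q=(np.asarray(P)-cal['eye'])@R.from_rotvec(cal['orientation']).as_matrix()
    return np.stack([cal['cx']-cal['fx']*q[...,0]/q[...,2],cal['cy']+cal['fy']*q[...,1]/q[...,2]],-1)
E
python3 - <<'E'
from h import *
for n,box in [("top",(240,140,350,225)),("scene",(245,150,345,225))]:
    d=np.load(f"{n}_d0.npy"); im=cv2.imread(f"pics/{n}0.png"); P=cloud(calibration(n),d)
    a,b,c,e=box; s=P[b:e,a:c]; im=im[b:e,a:c]
    cv2.imwrite(f"pics/{n}_crop.png",cv2.resize(im,None,fx=6,fy=6,interpolation=cv2.INTER_NEAREST))
    g=im.max(2); z=s[...,2]
    m=((g<70)&(z>0.105)&(z<.16)).astype(np.uint8)
    k,l,st,ce=cv2.connectedComponentsWithStats(m)
    for i in range(1,k):
        if st[i,4]>8:
            q=s[l==i]; print(n,st[i],np.median(q,0).round(4),q.min(0).round(3),q.max(0).round(3))
    # plate points
    m=(z>.08)&(z<.094)
    q=s[m][:,:2].astype(np.float32); print('plate',m.sum(),cv2.minAreaRect(q),np.median(z[m]))
    m=(z>-.01)&(z<.1); print(np.histogram(z,bins=np.arange(-.02,.15,.01)))
E
```

```text
top [26 24  7  5 21] [ 0.5363 -0.1278  0.1278] [ 0.533 -0.14   0.112] [ 0.543 -0.121  0.134]
top [52 30  6  5 18] [ 0.5151 -0.207   0.1279] [ 0.511 -0.217  0.115] [ 0.524 -0.202  0.133]
top [79 30  6  8 23] [ 0.5074 -0.2922  0.1271] [ 0.502 -0.301  0.106] [ 0.523 -0.288  0.135]
plate 1711 ((0.5300526022911072, -0.21538403630256653), (0.2763591706752777, 0.08621496707201004), 79.2051773071289) 0.08705149707481685
(array([   6, 2321, 3941,  401,  119,  305,   32,   19,   74,  165, 1440,
        286,   16,   16,   86,   79]), array([-0.02, -0.01,  0.  ,  0.01,  0.02,  0.03,  0.04,  0.05,  0.06,
        0.07,  0.08,  0.09,  0.1 ,  0.11,  0.12,  0.13,  0.14]))
scene [29 10  7 10 52] [ 0.534  -0.1339  0.1223] [ 0.527 -0.144  0.105] [ 0.555 -0.123  0.132]
scene [53 15  7 10 51] [ 0.513  -0.2154  0.1223] [ 0.505 -0.227  0.105] [ 0.533 -0.205  0.133]
scene [78 18  7 11 50] [ 0.5035 -0.299   0.1211] [ 0.495 -0.312  0.105] [ 0.522 -0.289  0.132]
plate 1337 ((0.5835302472114563, -0.18575839698314667), (0.35491979122161865, 0.20073094964027405), 80.48392486572266) 0.08620619476096159
(array([   0, 1157, 2311,  447,  352,  470,  128,  145,  301,  366, 1172,
        382,   61,   49,  106,   23]), array([-0.02, -0.01,  0.  ,  0.01,  0.02,  0.03,  0.04,  0.05,  0.06,
        0.07,  0.08,  0.09,  0.1 ,  0.11,  0.12,  0.13,  0.14]))
```

View pics/top_crop.png

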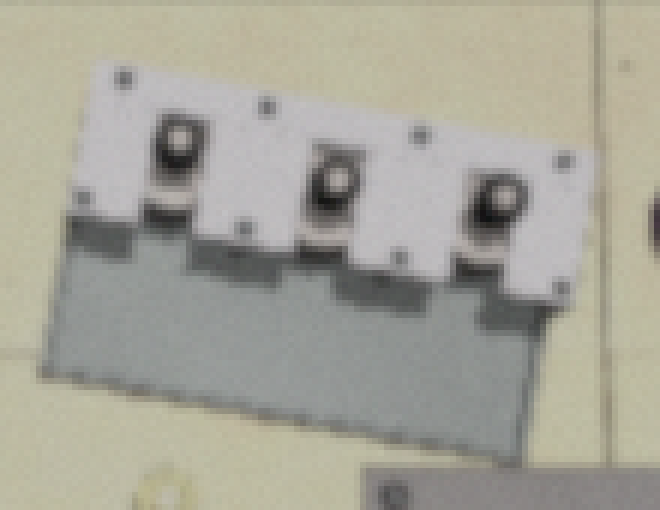

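View pics/scene_crop.png

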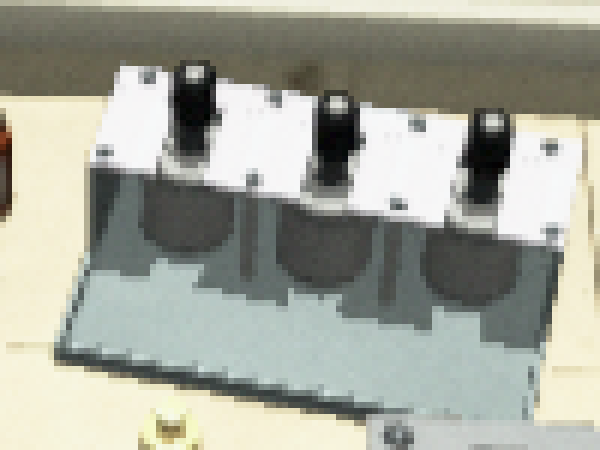

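```bash
python3 - <<'E'
from h import *
for n in ["top","scene"]:
    P=cloud(calibration(n),np.load(f"{n}_d0.npy"))
    r=np.hypot(P[...,0],P[...,1]); a=np.degrees(np.arctan2(P[...,1],P[...,0]))
    for lo in range(-50,60,10):
        m=(r>.38)&(r<.8)&(a>lo)&(a<lo+10)
        i=np.argmax(np.where(m,P[...,2],-9)); print(n,lo,P.reshape(-1,3)[i].round(3), i%512,i//512)
P=cloud(calibration("top"),np.load("top_d0.npy"))
for nm,u,v in [("dropper",231,162),("weight",267,222),("purple",360,174),("calc",155,164)]: print(nm,P[v,u].round(3))
E
```

```text
top -50 [ 0.607 -0.52   0.734] 504 66
top -40 [ 0.659 -0.41   0.856] 476 0
top -30 [ 0.658 -0.307  0.856] 408 0
top -20 [ 0.659 -0.236  0.855] 360 0
top -10 [ 0.659 -0.109  0.854] 275 0
top 0 [0.659 0.002 0.854] 201 0
top 10 [0.66  0.128 0.851] 117 0
top 20 [0.66  0.276 0.85 ] 18 0
top 30 [0.661 0.382 0.71 ] 0 42
top 40 [0.316 0.308 0.032] 134 238
top 50 [0.198 0.325 0.753] 0 308
scene -50 [ 0.247 -0.29   0.156] 328 226
scene -40 [ 0.651 -0.459  0.648] 404 0
scene -30 [ 0.654 -0.344  0.643] 361 0
scene -20 [ 0.656 -0.23   0.639] 319 0
scene -10 [ 0.654 -0.1    0.637] 272 0
scene 0 [0.653 0.001 0.635] 236 0
scene 10 [0.656 0.117 0.63 ] 195 0
scene 20 [0.656 0.252 0.627] 148 0
scene 30 [0.645 0.447 0.626] 79 0
scene 40 [0.311 0.302 0.032] 141 226
scene 50 [0.204 0.347 0.748] 35 37
dropper [ 0.555 -0.01   0.095]
weight [ 0.366 -0.126  0.054]
purple [ 0.516 -0.422  0.097]
calc [0.565 0.251 0.01 ]
```

```bash
cat >> h.py <<'E'
def plan(target,yawx,n,w=None):
    """rows from measured pose to target (tool down, tool x at world angle yawx deg), n equal steps"""
    T,o=tool(); p0=T[:3,3]; M0=R.from_matrix(T[:3,:3])
    a=np.radians(yawx); x=np.array([np.cos(a),np.sin(a),0]); z=np.array([0,0,-1.]); M1=R.from_matrix(np.stack([x,np.cross(z,x),z],1))
    rv=(M0.inv()*M1).as_rotvec(); M=M0; out=[]
    for i in range(n):
        d=M.inv().apply((np.array(target)-p0)/n)*1000
        out.append(np.r_[d.round(0),(rv/n).round(3)]); M=M*R.from_rotvec(rv/n)
    print(np.array(out))
E
python3 - <<'E'
from h import *
P=cloud(calibration("scene"),np.load("scene_d0.npy"))
m=(P[...,0]>.25)&(P[...,0]<.63)&(P[...,1]<.7)&(P[...,1]>-.35); 
print(P[m][P[m][:,2].argsort()[-5:]])
plan([.47,-.16,.30],-10.8,16)
E
```

```text
[[0.28482863 0.5746185  0.47057562]
 [0.28729965 0.57524442 0.47181589]
 [0.29749975 0.57937963 0.47334006]
 [0.28829998 0.57466593 0.47424584]
 [0.29128739 0.5757115  0.4750759 ]]
[[-39.     31.     -4.      0.      0.      0.083]
 [-36.     34.     -4.      0.      0.      0.083]
 [-33.     37.     -4.      0.      0.      0.083]
 [-30.     40.     -4.      0.      0.      0.083]
 [-27.     42.     -4.      0.      0.      0.083]
 [-23.     44.     -4.      0.      0.      0.083]
 [-20.     46.     -4.      0.      0.      0.083]
 [-16.     47.     -4.      0.      0.      0.083]
 [-12.     48.     -4.      0.      0.      0.083]
 [ -8.     49.     -4.      0.      0.      0.083]
 [ -4.     50.     -4.      0.      0.      0.083]
 [  1.     50.     -4.      0.      0.      0.083]
 [  5.     50.     -4.      0.      0.      0.083]
 [  9.     49.     -4.      0.      0.      0.083]
 [ 13.     48.     -4.      0.      0.      0.083]
 [ 17.     47.     -4.      0.      0.      0.083]]
```

{"fn": "servo_tool", "kwargs": {"increments": [-39,31,-4,0,0,0.083,85,-36,34,-4,0,0,0.083,85,-33,37,-4,0,0,0.083,85,-30,40,-4,0,0,0.083,85,-27,42,-4,0,0,0.083,85,-23,44,-4,0,0,0.083,85,-20,46,-4,0,0,0.083,85,-16,47,-4,0,0,0.083,85], "squeeze": 60}}

```text
clock: 1.1
tcp_pos: [0.3763, 0.225, 0.2633]
orientation: [-3.054, -0.738, 0.0]
contact_force: [-0.0, 0.7, -0.4]
grip_width: 0.0851
```

{"fn": "servo_tool", "kwargs": {"increments": [-12,48,-4,0,0,0.083,85,-8,49,-4,0,0,0.083,85,-4,50,-4,0,0,0.083,85,1,50,-4,0,0,0.083,85,5,50,-4,0,0,0.083,85,9,49,-4,0,0,0.083,85,13,48,-4,0,0,0.083,85,17,47,-4,0,0,0.083,85]}}

```text
clock: 2.1
tcp_pos: [0.4711, -0.1622, 0.2954]
orientation: [-3.127, 0.297, -0.0]
contact_force: [1.1, 1.2, -0.0]
grip_width: 0.085
```

```bash
python3 - <<'E'
from h import *
T,o=tool(); p,d=grab_frame("wrist"); cv2.imwrite("pics/w1.png",cv2.resize(p[:,:,::-1],(768,576)));np.save("w1.npy",d);np.save("w1p.npy",p)
print(o); np.save("w1T.npy",T@calibration("wrist")["T_tool_cam"])
E
```

```text
{'clock': 2.1, 'joints': array([-0.46296893,  0.12952748,  0.74954414,  1.92571487, -0.09833864,
        1.12270394,  0.13582748]), 'qvel': array([ 0.57478357,  0.49260718,  0.44175803, -0.43833977, -0.39244187,
        0.10900415,  0.49657224]), 'tau': array([-2.63900578e+00, -3.14572191e+01,  2.66901881e+00, -2.63858145e+01,
        7.16588348e-01, -2.96027974e-03, -6.82351124e-01]), 'tcp_pos': array([ 0.47105752, -0.16218884,  0.29535771]), 'orientation': array([-3.12705940e+00,  2.96815670e-01, -1.54286159e-04]), 'contact_force': array([ 1.0956853 ,  1.24952387, -0.00663462]), 'moment': array([ 0.02471337, -0.01120556, -0.00555181]), 'grip_width': 0.08501344997635223}
```

View pics/w1.png

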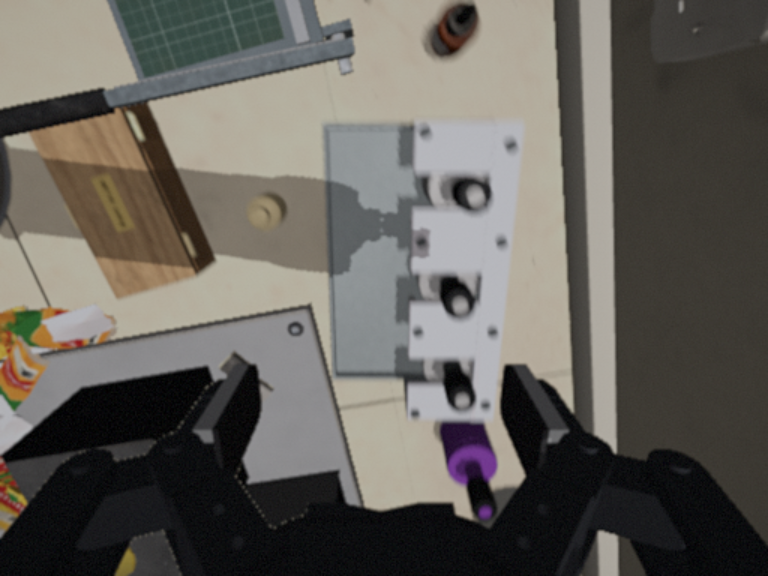

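The wrist view (1.5x) shows the rack with its knobs at (472,193), (458,298) and (461,390), and the purple look-alike beyond it at (470,465). The weight is at (265,210). I'll take a still frame and measure.

```bash
python3 - <<'E'
from h import *
T,o=tool(); p,d=grab_frame("wrist")
T,o=tool(); p,d=grab_frame("wrist"); print(o['tcp_pos'],np.abs(o['qvel']).max(),o['contact_force'])
P=cloud(calibration("wrist"),d,T@calibration("wrist")["T_tool_cam"])
z=P[...,2]; v,u=np.mgrid[:384,:512]
m=((z>.126)&(z<.136)&(P[...,0]>.45)&(P[...,1]<-.05)&(v<290)).astype(np.uint8)
k,l,st,ce=cv2.connectedComponentsWithStats(m)
for i in range(1,k):
    if st[i,4]>15:
        q=P[l==i]; c,r=cv2.minEnclosingCircle(q[:,:2].astype(np.float32)); print(st[i],np.median(q,0).round(4),np.array(c).round(4),round(r,4))
m=(z>.082)&(z<.092)&(P[...,0]>.45)&(P[...,0]<.6)&(P[...,1]>-.37)&(P[...,1]<-.04)&(p.min(2)>110)
q=P[m]; print(cv2.minAreaRect(q[:,:2].astype(np.float32)),np.median(q[:,2]))
E
```

```text
[ 0.47109554 -0.16640427  0.29588692] 0.07710555624666715 [-0.11690114 -0.54661394  0.25168519]
[ 421   13    8  277 1424] [ 0.6616 -0.1701  0.1312] [ 0.661  -0.2122] 0.1623
[302 111  25  24 447] [ 0.5462 -0.1307  0.13  ] [ 0.5467 -0.1312] 0.013
[294 186  22  21 349] [ 0.5252 -0.212   0.1299] [ 0.5253 -0.2131] 0.013
[297 250  21  19 288] [ 0.5162 -0.2975  0.1299] [ 0.5164 -0.2992] 0.013
((0.5316348075866699, -0.2159544676542282), (0.2767816483974457, 0.08550717681646347), 79.30277252197266) 0.08709319163918483
```

{"fn": "servo_tool", "kwargs": {"increments": [34,-24,0,0,0,0,85,34,-25,0,0,0,0,85,0,0,35,0,0,0,85,0,0,40,0,0,0,85,0,0,40,0,0,0,85,0,0,30,0,0,0,85,0,0,0,0,0,0,85,0,0,0,0,0,0,85]}}

```text
clock: 3.25
tcp_pos: [0.5476, -0.1249, 0.1513]
orientation: [-3.128, 0.292, -0.002]
contact_force: [-0.1, -0.1, 0.4]
grip_width: 0.0848
```

```bash
cat >> h.py <<'E'
RO=np.array([.4917,-.2085]); ya=np.radians(-10.7); RX=np.array([np.cos(ya),np.sin(ya)]); RY=np.array([-RX[1],RX[0]])
def rk():
    T,o=tool(); d=T[:2,3]-RO; x=T[:3,0]
    print('rack xy mm',(d@RX*1000).round(1),(d@RY*1000).round(1),'z',(T[2,3]*1000).round(1),'yaw',np.degrees(np.arctan2(x[1],x[0])).round(2),'tilt',T[:2,2].round(4),'F',o['contact_force'].round(2),'M',o['moment'].round(2),'w',round(o['grip_width']*1000,1),'t',o['clock'],'qv',np.abs(o['qvel']).max().round(3))
    return o
E
python3 -c "
from h import *
rk()"
```

```text
rack xy mm 39.4 92.5 z 151.3 yaw -10.67 tilt [0.001  0.0002] F [-0.05 -0.1   0.38] M [-0.   -0.02  0.05] w 84.8 t 3.25 qv 0.012
```

{"fn": "servo_tool", "kwargs": {"increments": [0,6,0,0,0,0,85,0,0,14,0,0,0,85,0,0,20,0,0,0,85,0,0,16,0,0,0,85,0,0,3,0,0,0,85,0,0,0,0,0,0,85,0,0,0,0,0,0,85,0,0,0,0,0,0,85]}}

```text
clock: 4.25
tcp_pos: [0.5463, -0.1313, 0.0978]
orientation: [-3.128, 0.293, -0.002]
contact_force: [-0.7, -0.6, -0.1]
grip_width: 0.0851
```

```bash
python3 -c "
from h import *
rk()
p,d=grab_frame('wrist'); cv2.imwrite('pics/w2.png',p[:,:,::-1])"
```

```text
rack xy mm 39.3 86.0 z 97.8 yaw -10.71 tilt [ 0.001 -0.   ] F [-0.68 -0.55 -0.08] M [-0.01 -0.01 -0.02] w 85.1 t 4.25 qv 0.002
```

View pics/w2.png

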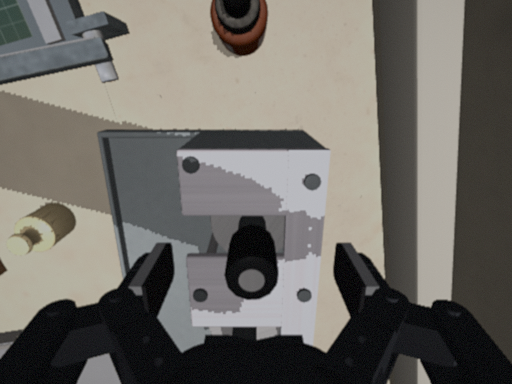

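The left tin's knob is centred between the jaws at (252,270). Next I close on it.

{"fn": "servo_tool", "kwargs": {"increments": [0,0,0,0,0,0,10,0,0,0,0,0,0,10,0,0,0,0,0,0,10,0,0,0,0,0,0,10,0,0,0,0,0,0,10,0,0,0,0,0,0,10,0,0,0,0,0,0,10,0,0,0,0,0,0,10], "squeeze": 60}}

```text
clock: 5.3
tcp_pos: [0.5458, -0.1312, 0.0974]
orientation: [-3.128, 0.293, 0.0]
contact_force: [-1.7, 0.8, 4.8]
grip_width: 0.0241
```

```bash
python3 -c "
from h import *
rk()"
```

```text
rack xy mm 38.8 86.0 z 97.4 yaw -10.72 tilt [-0.0002  0.0002] F [-1.67  0.84  4.76] M [0.14 0.47 0.04] w 24.1 t 5.3 qv 0.002
```

{"fn": "servo_tool", "kwargs": {"increments": [0,0,-2,0,0,0,10,0,0,-2,0,0,0,10,0,0,-1,0,0,0,10,0,0,0,0,0,0,10,0,0,0,0,0,0,10,0,0,0,0,0,0,10,0,0,0,0,0,0,10,0,0,0,0,0,0,10]}}

```text
clock: 6.3
tcp_pos: [0.5459, -0.1312, 0.1023]
orientation: [-3.128, 0.293, 0.0]
contact_force: [-1.1, -0.5, -3.3]
grip_width: 0.0247
```

```bash
python3 -c "
from h import *
rk()"
```

```text
rack xy mm 38.9 86.0 z 102.3 yaw -10.71 tilt [-0.      0.0001] F [-1.08 -0.5  -3.32] M [ 0.04  0.01 -0.01] w 24.7 t 6.3 qv 0.002
```

The tin is free of the floor at about 3.3 N, so it is probably a light one. I carry it out.

{"fn": "servo_tool", "kwargs": {"increments": [-6,0,0,0,0,0,10,-12,0,0,0,0,0,10,-14,0,0,0,0,0,10,-14,0,0,0,0,0,10,-14,0,0,0,0,0,10,-13,0,0,0,0,0,10,-8,0,0,0,0,0,10,0,0,0,0,0,0,10]}}

```text
clock: 7.3
tcp_pos: [0.4658, -0.116, 0.1024]
orientation: [-3.128, 0.293, 0.0]
contact_force: [1.6, 0.4, -3.2]
grip_width: 0.0243
```

```bash
python3 -c "
from h import *
rk()
p,d=grab_frame('wrist'); cv2.imwrite('pics/w3.png',p[:,:,::-1]);rk()"
```

```text
rack xy mm -42.6 86.1 z 102.4 yaw -10.72 tilt [-0.      0.0003] F [ 1.65  0.43 -3.17] M [-0.04 -0.05 -0.06] w 24.3 t 7.3 qv 0.028
rack xy mm -41.8 86.2 z 102.5 yaw -10.71 tilt [0.0007 0.    ] F [ 0.64  0.3  -3.69] M [-0.02 -0.02 -0.05] w 24.6 t 7.35 qv 0.018
```

View pics/w3.png

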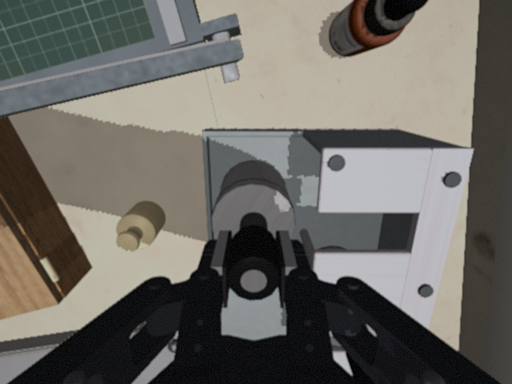

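{"fn": "servo_tool", "kwargs": {"increments": [0,0,2,0,0,0,10,0,0,2,0,0,0,10,0,0,1,0,0,0,10,0,0,0,0,0,0,10,0,0,0,0,0,0,50,0,0,0,0,0,0,50,0,0,0,0,0,0,60,0,0,0,0,0,0,60]}}

```text
clock: 8.35
tcp_pos: [0.4664, -0.1161, 0.0973]
orientation: [3.128, -0.293, 0.0]
contact_force: [-0.0, 0.3, -0.6]
grip_width: 0.0603
```

```bash
python3 -c "
from h import *
rk()"
```

```text
rack xy mm -42.0 86.0 z 97.3 yaw -10.71 tilt [ 0.0001 -0.    ] F [-0.01  0.28 -0.56] M [ 0.04  0.01 -0.01] w 60.3 t 8.35 qv 0.002
```

{"fn": "servo_tool", "kwargs": {"increments": [0,0,-20,0,0,0,85,0,0,-40,0,0,0,85,19,21,0,0,0,0,85,30,32,0,0,0,0,85,27,31,0,0,0,0,85,0,0,15,0,0,0,85,0,0,0,0,0,0,85,0,0,0,0,0,0,85]}}

```text
clock: 9.35
tcp_pos: [0.5249, -0.2116, 0.1421]
orientation: [-3.127, 0.292, 0.002]
contact_force: [-0.0, -0.1, 0.3]
grip_width: 0.0852
```

```bash
python3 - <<'E'
from h import *
rk()
p,d=grab_frame('wrist');cv2.imwrite('pics/w4.png',p[:,:,::-1])
T,o=tool(); p,d=grab_frame("wrist")
P=cloud(calibration("wrist"),d,T@calibration("wrist")["T_tool_cam"])
z=P[...,2]
m=((z>.124)&(z<.136)&(P[...,0]>.43)&(P[...,0]<.57)&(P[...,1]<-.05)&(P[...,1]>-.34)).astype(np.uint8)
k,l,st,ce=cv2.connectedComponentsWithStats(m)
for i in range(1,k):
    if st[i,4]>15:
        q=P[l==i]; c,r=cv2.minEnclosingCircle(q[:,:2].astype(np.float32)); dd=np.array(c)-RO; print(st[i],np.median(q,0).round(4),(dd@RX*1000).round(1),(dd@RY*1000).round(1),round(r,4))
E
```

```text
rack xy mm 33.2 3.1 z 142.1 yaw -10.65 tilt [-0.0009  0.0009] F [-0.04 -0.1   0.28] M [-0.01 -0.01  0.01] w 85.2 t 9.35 qv 0.007
[  85   64   53   52 2065] [ 0.4694 -0.1166  0.13  ] -40.3 86.0 0.0132
[ 232  212   41   40 1269] [ 0.5258 -0.2111  0.13  ] 34.0 1.8 0.0129
[244 323  36  17 403] [ 0.5171 -0.2906  0.1288] 41.0 -83.2 0.0129
```

View pics/w4.png

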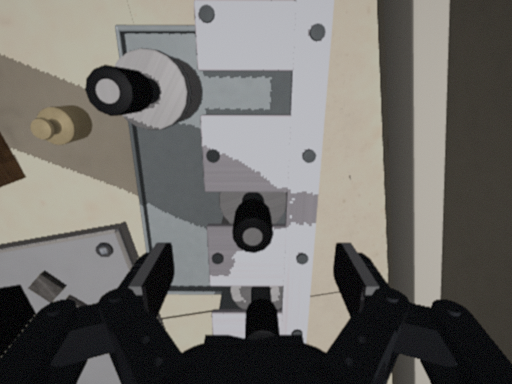

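The left tin stands upright in the bay at rack (-40, 86) and the middle knob is at (252,235), rack (34.0, 1.8). I go down and grip it.

{"fn": "servo_tool", "kwargs": {"increments": [1,1,15,0,0,0,85,0,0,20,0,0,0,85,0,0,9,0,0,0,85,0,0,0,0,0,0,85,0,0,0,0,0,0,85,0,0,0,0,0,0,10,0,0,0,0,0,0,10,0,0,0,0,0,0,10]}}

```text
clock: 10.45
tcp_pos: [0.5263, -0.214, 0.0985]
orientation: [-3.128, 0.293, -0.001]
contact_force: [0.5, -0.2, 0.0]
grip_width: 0.0314
```

```bash
python3 -c "
from h import *
rk()"
```

```text
rack xy mm 35.0 1.0 z 98.5 yaw -10.71 tilt [0.0005 0.    ] F [ 0.47 -0.25  0.04] M [-0.05 -0.04 -0.03] w 31.4 t 10.45 qv 0.002
```

{"fn": "servo_tool", "kwargs": {"increments": [0,0,0,0,0,0,10,0,0,0,0,0,0,10,0,0,-2,0,0,0,10,0,0,-2,0,0,0,10,0,0,-1,0,0,0,10,0,0,0,0,0,0,10,0,0,0,0,0,0,10,0,0,0,0,0,0,10]}}

```text
clock: 11.45
tcp_pos: [0.5261, -0.214, 0.1032]
orientation: [-3.128, 0.293, 0.0]
contact_force: [-0.0, -0.1, -7.4]
grip_width: 0.0245
```

```bash
python3 -c "
from h import *
rk()"
```

```text
rack xy mm 34.8 1.0 z 103.2 yaw -10.72 tilt [-0.0002  0.    ] F [-0.04 -0.07 -7.41] M [ 0.01 -0.02 -0.01] w 24.5 t 11.45 qv 0.002
```

The middle tin pulls 7.4 N, so it is likely the heavy one. I carry it out and set it in the bay for now.

{"fn": "servo_tool", "kwargs": {"increments": [-6,0,0,0,0,0,10,-12,0,0,0,0,0,10,-13,0,0,0,0,0,10,-13,0,0,0,0,0,10,-13,0,0,0,0,0,10,-12,0,0,0,0,0,10,-6,0,0,0,0,0,10,0,0,0,0,0,0,10]}}

```text
clock: 12.45
tcp_pos: [0.4522, -0.2, 0.1034]
orientation: [-3.128, 0.294, -0.0]
contact_force: [0.3, -0.1, -7.7]
grip_width: 0.0245
```

```bash
python3 -c "
from h import *
rk()"
```

```text
rack xy mm -40.4 1.1 z 103.4 yaw -10.73 tilt [0.0002 0.0002] F [ 0.26 -0.12 -7.69] M [-0.01 -0.02  0.02] w 24.5 t 12.45 qv 0.025
```

{"fn": "servo_tool", "kwargs": {"increments": [0,0,2,0,0,0,10,0,0,2,0,0,0,10,0,0,1,0,0,0,10,0,0,0,0,0,0,10,0,0,0,0,0,0,50,0,0,0,0,0,0,50,0,0,0,0,0,0,60,0,0,0,0,0,0,60]}}

```text
clock: 13.45
tcp_pos: [0.4526, -0.2001, 0.0984]
orientation: [3.128, -0.293, 0.001]
contact_force: [0.3, -0.2, 0.3]
grip_width: 0.0598
```

```bash
python3 -c "
from h import *
rk()"
```

```text
rack xy mm -39.9 1.0 z 98.4 yaw -10.72 tilt [ 0.0004 -0.0001] F [ 0.29 -0.17  0.3 ] M [-0.02 -0.02  0.01] w 59.8 t 13.45 qv 0.002
```

{"fn": "servo_tool", "kwargs": {"increments": [0,0,-20,0,0,0,85,0,0,-40,0,0,0,85,21,21,0,0,0,0,85,32,33,0,0,0,0,85,28,31,0,0,0,0,85,0,0,15,0,0,0,85,0,0,0,0,0,0,85,0,0,0,0,0,0,85]}}

```text
clock: 14.45
tcp_pos: [0.5158, -0.2975, 0.1431]
orientation: [-3.127, 0.292, 0.001]
contact_force: [0.1, 0.4, -1.0]
grip_width: 0.0848
```

```bash
cat > k.py <<'E'
from h import *
import sys
rk()
p,d=grab_frame('wrist');cv2.imwrite(sys.argv[1],p[:,:,::-1])
T,o=tool(); p,d=grab_frame("wrist")
P=cloud(calibration("wrist"),d,T@calibration("wrist")["T_tool_cam"])
z=P[...,2]
m=((z>.124)&(z<.136)&(P[...,0]>.41)&(P[...,0]<.57)&(P[...,1]<-.05)&(P[...,1]>-.34)).astype(np.uint8)
k,l,st,ce=cv2.connectedComponentsWithStats(m)
for i in range(1,k):
    if st[i,4]>15:
        q=P[l==i]; c,r=cv2.minEnclosingCircle(q[:,:2].astype(np.float32)); dd=np.array(c)-RO; print(st[i],np.median(q,0).round(4),(dd@RX*1000).round(1),(dd@RY*1000).round(1),round(r,4))
E
python3 k.py pics/w5.png
```

```text
rack xy mm 40.2 -83.0 z 143.1 yaw -10.67 tilt [-0.0008  0.001 ] F [ 0.09  0.39 -1.04] M [ 0.01 -0.06 -0.03] w 84.8 t 14.45 qv 0.009
[  74   62   53   51 2074] [ 0.4548 -0.2     0.1301] -39.2 1.3 0.0131
[ 232  213   41   40 1252] [ 0.5167 -0.2977  0.1301] 41.1 -84.9 0.013
```

View pics/w5.png

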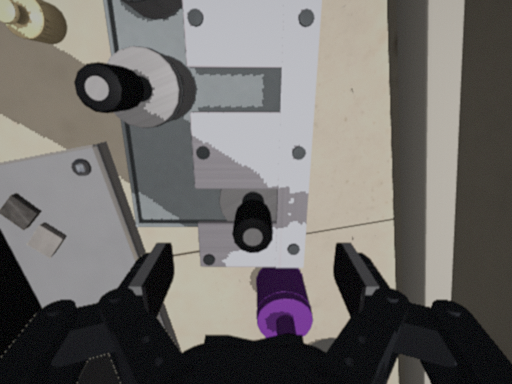

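The middle tin stands in the bay and the right knob is at (252,235), rack (41.1, -84.9). The purple tin sits lower in the picture at (285,310), clear of the fingers.

{"fn": "servo_tool", "kwargs": {"increments": [1,1,15,0,0,0,85,0,0,20,0,0,0,85,0,0,10,0,0,0,85,0,0,0,0,0,0,85,0,0,0,0,0,0,85,0,0,0,0,0,0,10,0,0,0,0,0,0,10,0,0,0,0,0,0,10]}}

```text
clock: 15.55
tcp_pos: [0.5171, -0.2998, 0.0985]
orientation: [3.128, -0.293, 0.001]
contact_force: [-0.5, 0.5, -0.3]
grip_width: 0.0316
```

```bash
python3 -c "
from h import *
rk()"
```

```text
rack xy mm 42.0 -85.0 z 98.5 yaw -10.71 tilt [ 0.0004 -0.0001] F [-0.55  0.53 -0.3 ] M [-0.06  0.   -0.02] w 31.6 t 15.55 qv 0.002
```

{"fn": "servo_tool", "kwargs": {"increments": [0,0,0,0,0,0,10,0,0,0,0,0,0,10,0,0,-2,0,0,0,10,0,0,-2,0,0,0,10,0,0,-1,0,0,0,10,0,0,0,0,0,0,10,0,0,0,0,0,0,10,0,0,0,0,0,0,10]}}

```text
clock: 16.55
tcp_pos: [0.517, -0.2998, 0.1032]
orientation: [-3.128, 0.293, 0.0]
contact_force: [-0.1, 0.0, -3.9]
grip_width: 0.0246
```

```bash
python3 -c "
from h import *
rk()"
```

```text
rack xy mm 41.8 -85.0 z 103.2 yaw -10.72 tilt [-0.0002  0.0001] F [-0.14  0.   -3.89] M [-0.03  0.01  0.02] w 24.6 t 16.55 qv 0.002
```

The right tin pulls 3.9 N, which is light. I carry it out 83 mm.

{"fn": "servo_tool", "kwargs": {"increments": [-6,0,0,0,0,0,10,-13,0,0,0,0,0,10,-14,0,0,0,0,0,10,-14,0,0,0,0,0,10,-14,0,0,0,0,0,10,-14,0,0,0,0,0,10,-8,0,0,0,0,0,10,0,0,0,0,0,0,10]}}

```text
clock: 17.55
tcp_pos: [0.435, -0.2843, 0.1034]
orientation: [-3.128, 0.294, -0.0]
contact_force: [-0.4, -0.4, -3.7]
grip_width: 0.0244
```

```bash
python3 -c "
from h import *
rk()"
```

```text
rack xy mm -41.7 -85.0 z 103.4 yaw -10.75 tilt [0.0001 0.0003] F [-0.45 -0.36 -3.67] M [-0.05 -0.01 -0.02] w 24.4 t 17.55 qv 0.028
```

{"fn": "servo_tool", "kwargs": {"increments": [0,0,2,0,0,0,10,0,0,2,0,0,0,10,0,0,1,0,0,0,10,0,0,0,0,0,0,10,0,0,0,0,0,0,50,0,0,0,0,0,0,50,0,0,0,0,0,0,60,0,0,0,0,0,0,60]}}

```text
clock: 18.55
tcp_pos: [0.4355, -0.2844, 0.0983]
orientation: [3.128, -0.293, 0.0]
contact_force: [-0.1, -0.2, -0.5]
grip_width: 0.06
```

```bash
python3 -c "
from h import *
rk()"
```

```text
rack xy mm -41.1 -85.0 z 98.3 yaw -10.71 tilt [ 0.0001 -0.0001] F [-0.13 -0.21 -0.54] M [-0.02 -0.02 -0.05] w 60.0 t 18.55 qv 0.002
```

Back to the middle tin at rack (-39.5, 1.2).

{"fn": "servo_tool", "kwargs": {"increments": [0,0,-20,0,0,0,85,0,0,-40,0,0,0,85,0,-26,0,0,0,0,85,1,-34,0,0,0,0,85,0,-26,0,0,0,0,85,0,0,15,0,0,0,85,0,0,0,0,0,0,85,0,0,0,0,0,0,85]}}

```text
clock: 19.55
tcp_pos: [0.4519, -0.2013, 0.1432]
orientation: [3.127, -0.296, -0.001]
contact_force: [-0.3, 0.4, -0.6]
grip_width: 0.0852
```

```bash
python3 k.py pics/w6.png
```

```text
rack xy mm -40.4 -0.3 z 143.2 yaw -10.83 tilt [-0.0006 -0.0006] F [-0.31  0.42 -0.61] M [ 0.02 -0.02  0.  ] w 85.2 t 19.55 qv 0.006
[ 225   58   49   51 1937] [ 0.4676 -0.1163  0.1301] -40.7 86.0 0.013
[ 232  207   41   40 1271] [ 0.4534 -0.1976  0.13  ] -39.8 1.7 0.0131
[233 318  36  22 580] [ 0.4378 -0.2773  0.1296] -40.8 -83.7 0.013
```

View pics/w6.png

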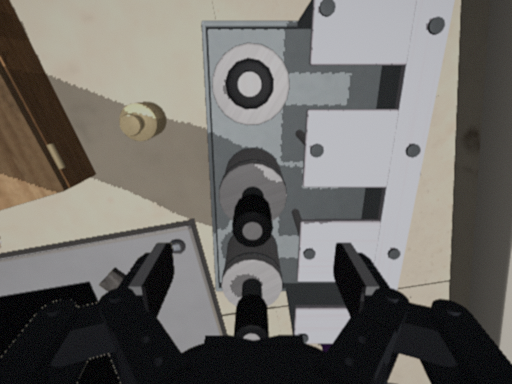

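All three tins stand upright in the bay, in line, with knobs at (249,83), (252,230) and (252,330). I grip the middle one.

{"fn": "servo_tool", "kwargs": {"increments": [1,-1,15,0,0,0,85,0,0,20,0,0,0,85,0,0,10,0,0,0,85,0,0,0,0,0,0,85,0,0,0,0,0,0,85,0,0,0,0,0,0,10,0,0,0,0,0,0,10,0,0,0,0,0,0,10]}}

```text
clock: 20.65
tcp_pos: [0.4537, -0.1992, 0.0985]
orientation: [-3.128, 0.293, -0.001]
contact_force: [-0.6, -0.5, 0.6]
grip_width: 0.0318
```

{"fn": "servo_tool", "kwargs": {"increments": [0,0,0,0,0,0,10,0,0,0,0,0,0,10,0,0,0,0,0,0,10,0,0,-2,0,0,0,10,0,0,-4,0,0,0,10,0,0,0,0,0,0,10,0,0,0,0,0,0,10,0,0,0,0,0,0,10]}}

```text
clock: 21.65
tcp_pos: [0.4535, -0.1992, 0.1042]
orientation: [-3.128, 0.293, 0.0]
contact_force: [0.2, 0.1, -7.7]
grip_width: 0.0243
```

```bash
python3 -c "
from h import *
rk()"
```

```text
rack xy mm -39.2 2.1 z 104.2 yaw -10.71 tilt [-0.0003  0.    ] F [ 0.23  0.07 -7.67] M [ 0.02 -0.02  0.03] w 24.3 t 21.65 qv 0.002
```

{"fn": "servo_tool", "kwargs": {"increments": [0,0,-10,0,0,0,10,0,0,-22,0,0,0,10,0,0,-28,0,0,0,10,0,0,-30,0,0,0,10,0,0,-30,0,0,0,10,0,0,-25,0,0,0,10,0,0,-15,0,0,0,10,0,0,-5,0,0,0,10]}}

```text
clock: 22.65
tcp_pos: [0.4537, -0.1994, 0.27]
orientation: [-3.127, 0.294, -0.002]
contact_force: [-0.0, 0.0, -8.4]
grip_width: 0.0245
```

{"fn": "servo_tool", "kwargs": {"increments": [0,0,0,0,0,0,10,0,0,0,0,0,0,10,0,0,0,0,0,0,10,0,0,0,0,0,0,10,0,0,0,0,0,0,10,0,0,0,0,0,0,10,0,0,0,0,0,0,10,0,0,0,0,0,0,10]}}

```text
clock: 23.65
tcp_pos: [0.4536, -0.1992, 0.2693]
orientation: [-3.128, 0.293, -0.0]
contact_force: [-0.2, 0.1, -6.9]
grip_width: 0.0244
```

```bash
python3 - <<'E'
from h import *
rk()
a,_=grab_frame('wrist'); b,_=grab_frame('scene')
cv2.imwrite('pics/w7.png',a[:,:,::-1]); cv2.imwrite('pics/s7.png',cv2.resize(b[140:260,200:400,::-1],None,fx=4,fy=4))
E
```

```text
rack xy mm -39.1 2.1 z 269.3 yaw -10.71 tilt [0.0001 0.0001] F [-0.2   0.15 -6.9 ] M [-0.01  0.    0.01] w 24.4 t 23.65 qv 0.001
```

View pics/w7.png

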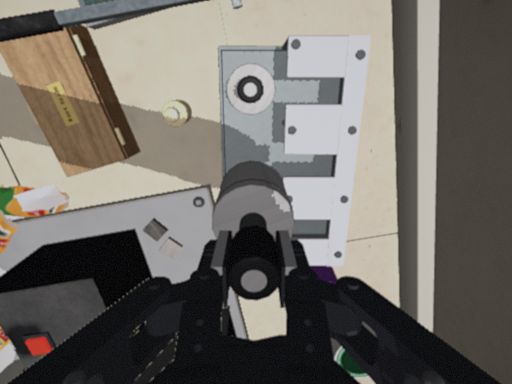

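View pics/s7.png

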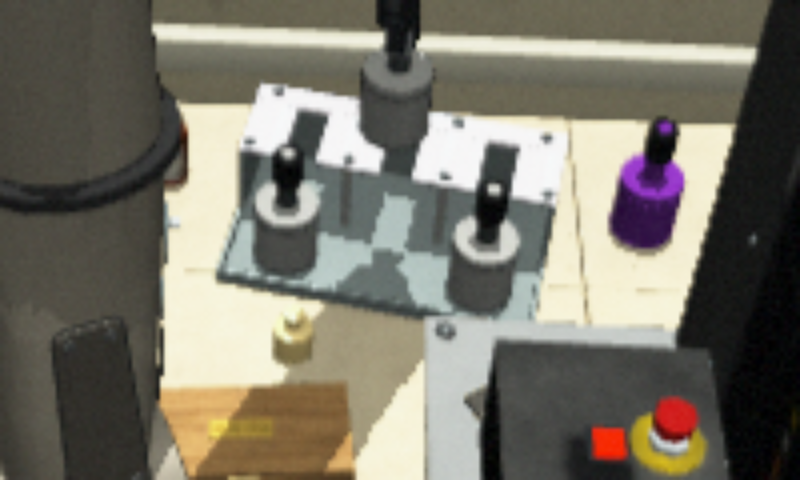

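The held tin hangs upright at (397,95) in the crop. The two light tins stand in the bay at (287,225) and (485,260), and the weight and the purple tin are untouched. I hand in.

```bash
python3 -c "
from bench import *
print(hand_in())"
```

```text
the job is handed in; nothing more can be done
None
```

I slid all three tins out into the front bay, weighed each by lifting it clear, and handed in at about 23.7 s still holding the heavy one by its knob.

- **Weights felt:** the left tin pulled about 3.3 N, the middle 7.4–7.7 N and the right 3.9 N, so the middle tin is the heavy one.
- **Held tin:** the last reading was 6.9 N with the tool at z = 0.269 m. That puts the tin's underside at about 0.175 m, upright and still in the final pictures.
- **Light tins:** the last wrist measurement had them released and upright in the bay, at rack x ≈ -41 mm and y ≈ +86 and -84 mm. The final scene picture shows both still standing.
- **Bystanders:** the weight and the purple look-alike show in the final pictures as untouched. The dropper and calculator were never approached, but the final pictures don't show them well enough to check their positions.

No check failed or disagreed. The force readings scattered by roughly 1 N, well below the 3.5 N gap between light and heavy.

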